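# Cap the leak tester and hold its dial at test pressure

### The job

Take the one blue pipe cap that fits the brass spigot of the grey leak tester (its outside is as wide as the spigot's brass collar), push it fully down onto the collar and let go of it. Only then turn the red spring-return dial clockwise past its first two clicks to the third click, where its white pointer meets the green mark, and no further towards the red marks; finish while still holding the dial there with the gripper, because it springs back when released. Leave the other two caps and everything else on the bench where they are.

Things in the scene. Friction and masses are not known exactly. Their poses are not given: they have to be found in the camera images.
- tester: Grey leak tester standing on the bench (it cannot be moved), 124 mm (its x) by 236 mm (its y) by 55 mm high, origin at the centre of its underside, z up. On its top, at its own y = -65 mm (right, seen from the robot), the brass spigot; at y = +65 mm (left) the red dial; between them a flat gauge 6 mm high.
- spigot_seat (a point): Centre of the top face of the spigot's brass collar, 63 mm above the bench, where the rim of the seated cap rests. Collar 40 mm in diameter, 8 mm high; above it rises a stem 26 mm in diameter and 24 mm high, its upper 6 mm tapering to 18 mm. Axes as the tester's.
- dial_grip (a point): Point on the dial's axis at which to pinch it, 88 mm above the bench. The red grip bar is 14 mm wide, 52 mm long and reaches from 63 to 97 mm above the bench; under it a black disc of 52 mm diameter. The point turns with the dial: x points along the bar to the end with the white pointer line, y across the bar (the way to pinch), z up.
- dial (a joint): Turn of the dial in rad, 0 at rest, growing clockwise seen from above. Clicks at 0.35, 0.70 (white marks) and 1.05 rad (60 degrees, green mark: the one wanted). Red marks from 1.3 rad, end stop 1.40. A spring turns it back with 0.06 N m at rest, 0.11 N m at the third click; the clicks are a ripple of 0.03 N m that cannot hold it. At rest the pointer stands 30 degrees left of the tester's x axis.
- cap_32: Ribbed blue plastic pipe cap standing mouth down on the bench, one of three look-alikes: outside diameter 32 mm, bore 22 mm, height 40 mm, bore depth 34 mm, 50 g. Origin at the centre of its mouth (underside), z up when it stands. Too small for the spigot.
- cap_40: Ribbed blue plastic pipe cap standing mouth down on the bench, one of three look-alikes: outside diameter 40 mm, bore 30 mm, height 40 mm, bore depth 34 mm, 50 g. Origin at the centre of its mouth (underside), z up when it stands. The one that fits the spigot.
- cap_48: Ribbed blue plastic pipe cap standing mouth down on the bench, one of three look-alikes: outside diameter 48 mm, bore 38 mm, height 40 mm, bore depth 34 mm, 50 g. Origin at the centre of its mouth (underside), z up when it stands. Too large.
- pliers: Bystander: pliers with blue handles lying flat, 63 x 185 x 14 mm, origin under their middle, length along y.
- padlock: Bystander: brass padlock lying flat, 62 x 40 x 16 mm, origin under its middle.
- tape_black: Bystander: roll of black tape lying flat, diameter 60 mm, 19 mm high, origin at the centre of its underside.
- parts_tub: Bystander: small open tub with screws, 84 x 137 x 42 mm, origin under its middle, length along y.
Mind the look-alikes: they are no part of the job. Leave any pink look-alike of the cap_40 alone.

How it is judged (in metres and radians):
On the way, in this order (a step that is already met when the one before it is completed fails the run):
1. the 40 mm cap sits fully down on the spigot's collar and is let go, the dial at rest (horizontal distance between cap_40 and spigot_seat below 0.004 m and z of cap_40 in the frame of spigot_seat between -0.004 and 0.004 m and angle between cap_40's own z axis and vertical below 0.1 rad and contact force between the fingers and cap_40 below 0.3 N and value of joint dial below 0.15 rad), for 0.2 s.
2. the dial is held at the third click by the gripper (value of joint dial between 0.92 and 1.18 rad and contact force between the fingers and dial above 1 N), for 0.2 s.
At the end, for the whole second after the job is handed in: The 40 mm cap sits on the collar (within 4 mm of its centre and height, upright within 0.1 rad), untouched; the fingers press on the dial with more than 1 N and keep it still at the third click (0.92 to 1.18 rad); the other caps and the bystanders are within 30 mm of where they stood (all of step 2 and horizontal distance between cap_40 and spigot_seat below 0.004 m and z of cap_40 in the frame of spigot_seat between -0.004 and 0.004 m and angle between cap_40's own z axis and vertical below 0.1 rad and contact force between the fingers and cap_40 below 0.3 N and velocity of joint dial between -0.3 and 0.3 rad/s and distance of each of cap_32, cap_48, pliers, padlock, tape_black, parts_tub from where it was at the start of the episode below 0.03 m); the arm keeps its last pose, push and grip.
It fails at once if the dial is turned (more than 0.25 rad) while the cap is not seated on the spigot (value of joint dial above 0.25 rad and not (horizontal distance between cap_40 and spigot_seat below 0.004 m and z of cap_40 in the frame of spigot_seat between -0.004 and 0.004 m and angle between cap_40's own z axis and vertical below 0.1 rad)).
It fails at once if the dial is turned well past the third click into the red (over 1.27 rad) (value of joint dial above 1.27 rad).
It fails at once if another cap or a bystander is moved by more than 30 mm (distance of any of cap_32, cap_48, pliers, padlock, tape_black, parts_tub from where it was at the start of the episode above 0.03 m).
It also fails if it takes over 48 s, if anything falls off the work surface, if the arm or the gripper's body presses on something with over 40 N, if the wrist force passes 120 N, or if a joint passes its speed limit or range.

### The arm

A 6-joint arm with a two-finger parallel gripper is mounted at the origin on a cart in front of the work surface, level with it; the furniture and walls round the work are solid. World frame = base frame: x ahead of the robot, y to its left, z up, the work surface at z = 0. Lengths are in m, angles in degrees, forces in N, time in s.
With the tool pointing down it reaches from about 0.275 to 1 m from the base axis. Payload 8.4 kg.
Tool frame: the origin (TCP) lies at the very end of the fingers, on their centre line; the grasp point (between the pads) lies 19 mm behind it (r.grasp_offset is the z of the grasp point in the tool frame, in m); z points along the fingers, y is the line along which they close (so a half turn about z gives the same grasp; the last joint's range is limited). The gripper opens to 85 mm and grips with 20 to 120 N. Pads are 22 mm wide; open, the fingers measure 114 mm over their backs; the gripper's body (76 mm by 85 mm) begins 54 mm behind the grasp point. The pads swing forward as they close: fully open they stand 13 mm farther back than shut.
Start: joints at [-76.169, 20.225, 93.587, -0, 66.188, -0.138], TCP at [0.151, -0.607, 0.2] pointing down, gripper open.
Joint ranges: [-150.9, 150.9], [-52.94, 120.26], [3.33, 152.33], [-74.26, 254.26], [0, 154.13], [-172.89, 172.89]. Speed limits (degrees/s): [127.2, 127.2, 159.86, 180, 180, 180].

### API

Orientations are given as a 3x3 rotation matrix whose columns are the frame's x, y, z axes.
In Python, from workcell import r gives the robot as it stands. The module is installed in compiled form; this text tells all that it offers.
- The arm moves only by the tool move_arm, never from a script. Its argument "motion" is a list of rows, each a list of 7 numbers: the turn, a rotation vector about the tool's x, y, z as a fraction of full scale, then the shift along the tool's x, y, z as a fraction of full scale, then the opening, from -1 (shut) to 1 (fully open). A call has 1 to 12 rows; each row is the pose to reach, as a shift and turn from the pose commanded when the call began, along the tool's axes at that moment; what a row does not reach only later rows make up. Full scale, the value 1, is 120 mm for a shift and 30 degrees for a turn. A row lasts 1/10 s, in which the tool goes at most 50 mm and 8.59 degrees, less where a joint would pass 70% of its speed; a pose out of reach is approached as far as the arm can. A call with a number of a shift or a turn outside -1 to 1 is refused whole. A call with a gripper value outside its range is refused whole. The fingers move at their own pace and stop on an object; "force" is the grip in N (left out, the last holds). Time passes only in rows, so rows that repeat a pose let the fingers close. It gives the time, the measured TCP pose, the force, the opening and the grip force at its end, in the units of the state.
- r.sense(): the state, without advancing time (a new reading comes with each control period).
- r.get_image(name): name is "scene" or "top" or "wrist"; returns a dict with "image" (400x640x3 uint8, red, green, blue), "fx", "fy", "cx", "cy" (pixels), "D" ([k1, k2, p1, p2, k3] as OpenCV has them; the pictures are not rectified), "rvec" (rotation vector, rad) and "tvec" (3), from world to camera coordinates, as OpenCV has them; the wrist camera has in their place "tool_from_camera" (4x4, takes a point from camera to tool coordinates, whose origin is the TCP and whose axes are the flange's). Camera axes: x right, y down, z forward; pixel columns grow to the right and rows downward; lengths in m; the calibration is good to about 2 mm. A picture is of the moment at which its call begins: read the wrist's pose just before it. There is no depth.
- r.sign_off(): hands the job in; it is judged then, once.
The state is a dict: "clock": time; "joint_pos": joint angles; "qd": joint speeds; "joint_efforts": joint torques, N m; "tcp_pos": TCP position; "orientation": TCP orientation; "force": force on the tool from outside, world axes, zero at the start; "torque": the same for the moment, N m; "gripper_width": finger opening in m; "grasp_force": force on a finger pad.
Only numpy, scipy, OpenCV 4.12 (cv2) and the standard library are available. Lean on these libraries where they do the work, as an engineer would, in place of code of your own. Each camera call takes 0.05 s, during which the arm holds its last target. There are 200 camera calls.

## Working session

There is one attempt and no reset: what is moved stays moved. The work goes in short steps, Python scripts to look and compute and a tool call to move; the robot and the scene stay as the last step left them, time stands still between calls to the robot, and variables do not carry over. Pictures are saved under pics/ and viewed, at most 12 in all, crops included, and the job is handed in when it is done.

Besides the shell and the picture viewer there is one more tool, called after "Request:" as name(argument=value, ...), one argument or row to a line, values as JSON. move_arm: Moves the arm, as the interface text tells. Its arguments: {"type":"object","properties":{"motion":{"type":"array","items":{"type":"array","items":{"type":"number"}}},"force":{"type":"number"}},"required":["motion"]}

```bash
mkdir -p pics; cat > h.py <<'E'
import numpy as np, cv2, json
from workcell import r
def grab(name, fn):
    s=r.sense(); d=r.get_image(name)
    cv2.imwrite(f'pics/{fn}.png', d['image'][:,:,::-1])
    if name=='wrist':
        T=np.eye(4);T[:3,:3]=s['orientation'];T[:3,3]=s['tcp_pos'];C=T@np.array(d['tool_from_camera'])
    else:
        R=cv2.Rodrigues(np.array(d['rvec'],float))[0];C=np.eye(4);C[:3,:3]=R.T;C[:3,3]=-R.T@np.array(d['tvec']).ravel()
    K=np.array([[d['fx'],0,d['cx']],[0,d['fy'],d['cy']],[0,0,1.]])
    np.savez(f'pics/{fn}.npz',C=C,K=K,D=np.array(d['D'],float)); return d['image']
def ray(fn,uv):
    z=np.load(f'pics/{fn}.npz');p=cv2.undistortPoints(np.array([[uv]],float),z['K'],z['D'])[0,0]
    return z['C'][:3,3], z['C'][:3,:3]@np.array([p[0],p[1],1])
def atz(fn,uv,h):
    o,d=ray(fn,uv); return o+d*(h-o[2])/d[2]
def tri(*obs):
    A=np.zeros((3,3));b=np.zeros(3);L=[]
    for fn,uv in obs:
        o,d=ray(fn,uv);d=d/np.linalg.norm(d);P=np.eye(3)-np.outer(d,d);A+=P;b+=P@o;L.append((o,P))
    x=np.linalg.solve(A,b);return x,[np.linalg.norm(P@(x-o)) for o,P in L]
def proj(fn,X):
    z=np.load(f'pics/{fn}.npz');R=z['C'][:3,:3].T
    return cv2.projectPoints(np.array(X,float).reshape(-1,1,3),cv2.Rodrigues(R)[0],-R@z['C'][:3,3],z['K'],z['D'])[0][:,0]
E
python3 - <<'E'
from h import *
a=grab('scene','scene0');b=grab('top','top0');w=grab('wrist','wrist0')
s=r.sense();print({k:np.round(v,3).tolist() for k,v in s.items()},r.grasp_offset)
for n in ('scene0','top0'): print(n,np.load(f'pics/{n}.npz')['C'].round(3).tolist(),np.load(f'pics/{n}.npz')['K'][0,0])
E
```

```text
{'clock': 0.15, 'joint_pos': [-76.171, 20.254, 93.618, 0.002, 66.19, -0.136], 'qd': [-0.04, -0.048, -0.121, 0.007, 0.004, 0.039], 'joint_efforts': [0.001, -60.563, -34.234, 0.0, 0.006, -0.0], 'tcp_pos': [0.151, -0.606, 0.2], 'orientation': [[0.97, 0.241, -0.0], [0.241, -0.97, 0.001], [0.0, -0.001, -1.0]], 'force': [-0.656, 0.012, -0.091], 'torque': [0.045, 0.02, -0.016], 'grasp_force': 0.0, 'gripper_width': 0.085} -0.0187
scene0 [[-0.75, -0.51, 0.421, -0.084], [-0.661, 0.562, -0.497, 0.718], [0.016, -0.651, -0.759, 1.138], [0.0, 0.0, 0.0, 1.0]] 448.127670211264
top0 [[0.413, -0.889, 0.197, 0.106], [-0.911, -0.402, 0.093, -0.168], [-0.003, -0.218, -0.976, 2.027], [0.0, 0.0, 0.0, 1.0]] 503.05273020738986
```

View pics/top0.png

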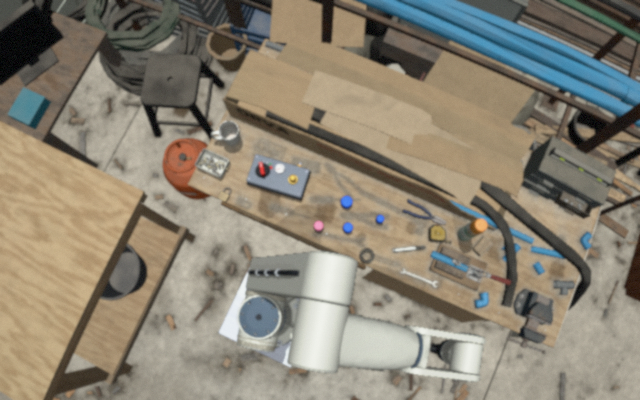

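View pics/scene0.png

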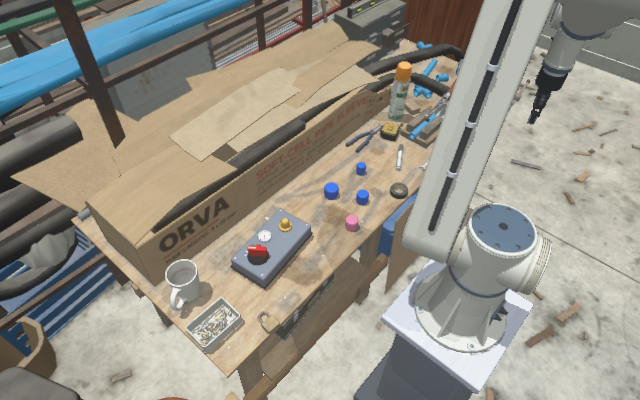

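Top view: blue caps are at (346,202), (380,219) and (347,228), with the pink look-alike at (319,226). The tester is at (279,178), with its red dial at (263,170) and spigot at (293,180). In the scene view the caps are at (331,190), (361,168) and (362,197), and the pink one is at (352,223).
Next I'll measure the blobs and make a close crop.

```bash
python3 - <<'E'
from h import *
t=cv2.imread('pics/top0.png');s=cv2.imread('pics/scene0.png')
def blobs(im,lo,hi,box):
    m=cv2.inRange(cv2.cvtColor(im,cv2.COLOR_BGR2HSV),lo,hi);k=np.zeros_like(m);x0,y0,x1,y1=box;k[y0:y1,x0:x1]=m[y0:y1,x0:x1]
    n,l,st,c=cv2.connectedComponentsWithStats(k);return [(st[i].tolist(),c[i].round(2).tolist()) for i in range(1,n) if st[i][4]>12]
for nm,im,box in (('top0',t,(240,150,400,250)),('scene0',s,(230,150,390,290))):
    for col,lo,hi in (('blue',(112,150,60),(128,255,255)),('yel',(15,130,120),(32,255,255)),('red',(0,180,120),(6,255,255))):
        for st,c in blobs(im,lo,hi,box): print(nm,col,st,c,atz(nm,c,.03 if col=='blue' else .085).round(4), 'w_mm')
A=cv2.resize(t[145:245,235:400],None,fx=4.8,fy=4.8,interpolation=cv2.INTER_CUBIC)[:, :]
B=cv2.resize(s[150:290,220:385],None,fx=4.2,fy=4.2,interpolation=cv2.INTER_CUBIC)
cv2.imwrite('pics/cropA.png',A);cv2.imwrite('pics/cropB.png',B);print(A.shape,B.shape)
E
```

```text
top0 yel [290, 176, 6, 7, 33] [292.52, 179.36] [0.5241 0.1392 0.085 ] w_mm
top0 red [261, 168, 3, 7, 18] [262.06, 170.89] [0.5056 0.2657 0.085 ] w_mm
scene0 yel [279, 219, 12, 12, 85] [284.45, 224.94] [0.5159 0.1552 0.085 ] w_mm
scene0 red [249, 245, 17, 6, 38] [258.58, 248.08] [0.5125 0.2643 0.085 ] w_mm
(480, 792, 3) (588, 693, 3)
```

View pics/cropB.png

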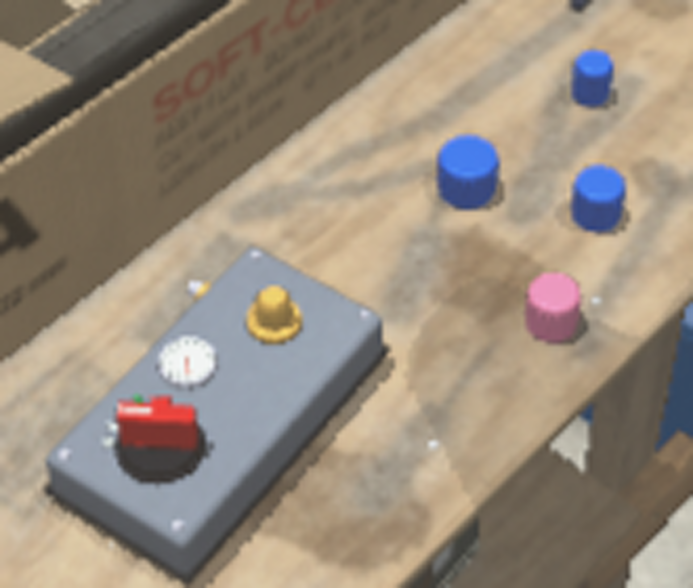

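The crop shows three sizes of blue cap: large at (331,190), small at (361,168) and middle at (362,197), plus the pink one at (352,223). The middle blue one should be cap_40; I'll check its width in mm.

```bash
python3 - <<'E'
from h import *
t=cv2.imread('pics/top0.png');s=cv2.imread('pics/scene0.png')
R={}
for nm,im,box in (('top0',t,(330,180,400,250)),('scene0',s,(310,155,390,215))):
    m=cv2.inRange(cv2.cvtColor(im,cv2.COLOR_BGR2HSV),(105,140,60),(128,255,255));k=np.zeros_like(m);x0,y0,x1,y1=box;k[y0:y1,x0:x1]=m[y0:y1,x0:x1]
    n,l,st,c=cv2.connectedComponentsWithStats(k)
    for i in range(1,n):
        if st[i][4]<12: continue
        P=atz(nm,c[i],.025);z=np.load(f'pics/{nm}.npz');o=z['C'][:3,3];mm=np.linalg.norm(P-o)/z['K'][0,0]*1000
        print(nm,st[i].tolist(),c[i].round(1),P.round(4),'width mm',(st[i][2]*mm).round(1),'area mm2',round(st[i][4]*mm*mm))
        R.setdefault(nm,[]).append(c[i])
for a in R['top0']:
    for b in R['scene0']:
        x,e=tri(('top0',a),('scene0',b))
        if max(e)<.012: print(a.round(1),b.round(1),x.round(4),np.round(e,4))
E
```

```text
top0 [341, 196, 11, 12, 99] [346.2 201.7] [ 0.5418 -0.0902  0.025 ] width mm 44.8 area mm2 1644
top0 [377, 215, 7, 8, 43] [379.7 218.6] [ 0.5337 -0.2423  0.025 ] width mm 28.5 area mm2 713
top0 [344, 223, 8, 10, 65] [347.4 227.5] [ 0.4467 -0.1373  0.025 ] width mm 32.3 area mm2 1059
scene0 [357, 162, 9, 11, 59] [360.7 166.3] [ 0.5332 -0.2457  0.025 ] width mm 32.1 area mm2 749
scene0 [325, 183, 13, 15, 142] [330.7 188.9] [ 0.5418 -0.0921  0.025 ] width mm 43.9 area mm2 1617
scene0 [357, 190, 11, 10, 90] [362.3 194.4] [ 0.4475 -0.1439  0.025 ] width mm 36.9 area mm2 1015
[346.2 201.7] [330.7 188.9] [ 0.541  -0.0904  0.0271] [0.0004 0.0004]
[379.7 218.6] [360.7 166.3] [ 0.5321 -0.2425  0.0285] [0.0009 0.0009]
[347.4 227.5] [362.3 194.4] [ 0.4446 -0.1377  0.0328] [0.0008 0.0008]
```

Request:
move_arm(
  motion=[
    [0,0,0,0.3,-0.3,-0.1,1],
    [0,0,0,0.6,-0.6,-0.2,1],
    [0,0,0,0.9,-0.9,-0.3,1],
    [0,0,0,1,-1,-0.4,1],
  ],
)

```text
clock: 0.55
tcp_pos: [0.2392, -0.4576, 0.2479]
orientation: [[0.97, 0.242, -0.0], [0.242, -0.97, 0.002], [0.0, -0.002, -1.0]]
force: [0.5, 0.1, -0.3]
gripper_width: 0.085
grasp_force: 0.0
```

Request:
move_arm(
  motion=[
    [0,0,0,0.3,-0.3,0,1],
    [0,0,0,0.6,-0.6,0,1],
    [0,0,0,0.9,-0.9,0,1],
    [0,0,0,1,-1,0,1],
  ],
)

```text
clock: 0.95
tcp_pos: [0.3269, -0.3124, 0.248]
orientation: [[0.97, 0.243, 0.0], [0.243, -0.97, 0.001], [0.001, -0.001, -1.0]]
force: [0.1, -0.5, 0.6]
gripper_width: 0.0855
grasp_force: 0.0
```

Request:
move_arm(
  motion=[
    [0,0,0,0.3,-0.3,0,1],
    [0,0,0,0.6,-0.6,0,1],
    [0,0,0,0.9,-0.9,0,1],
    [0,0,0,1,-1,0,1],
    [0,0,0,1,-1,0,1],
  ],
)

```text
clock: 1.45
tcp_pos: [0.4143, -0.1681, 0.248]
orientation: [[0.97, 0.245, 0.0], [0.245, -0.97, 0.001], [0.0, -0.0, -1.0]]
force: [0.2, -0.1, -0.5]
gripper_width: 0.0853
grasp_force: 0.0
```

```bash
python3 - <<'E'
from h import *
grab('wrist','w1');s=r.sense();print({k:np.round(s[k],3).tolist() for k in('clock','joint_pos','tcp_pos','orientation')})
d=r.get_image('wrist');print(np.round(d['tool_from_camera'],3),d['fx'])
print(proj('w1',[[.446,-.14,.02],[.541,-.09,.02],[.52,.147,.08]]))
print(atz('top0',(319,226),.025))
E
```

```text
{'clock': 1.5, 'joint_pos': [-22.451, 1.115, 110.982, -0.011, 67.921, 53.415], 'tcp_pos': [0.414, -0.169, 0.248], 'orientation': [[0.97, 0.244, -0.0], [0.244, -0.97, -0.0], [-0.0, -0.0, -1.0]]}
[[ 0.    -0.953 -0.303  0.078]
 [ 1.    -0.     0.    -0.   ]
 [-0.    -0.303  0.953 -0.173]
 [ 0.     0.     0.     1.   ]] 291.5620981713987
[[304.97762304 135.20825354]
 [283.68190504  50.69349536]
 [ 50.44889359   3.80120215]]
[ 0.40503287 -0.030562    0.025     ]
```

View pics/w1.png

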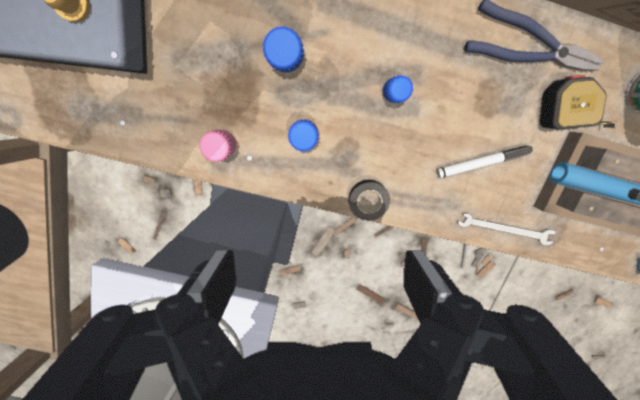

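The cap_40 is at (304,135), 1 px from where the two-view position predicts. The pink one is at (217,146) and the spigot is partly in view at (68,5). I'll look over the tester next, which also gives a second wrist view.

Request:
move_arm(
  motion=[
    [0,0,0,0.15,-0.35,0,1],
    [0,0,0,0.3,-0.7,0,1],
    [0,0,0,0.4,-1,0,1],
    [0,0,0,0.4,-1,0,1],
  ],
)

```text
clock: 1.95
tcp_pos: [0.4307, -0.0402, 0.248]
orientation: [[0.97, 0.243, -0.0], [0.243, -0.97, 0.001], [0.0, -0.001, -1.0]]
force: [0.2, 0.0, 0.1]
gripper_width: 0.0858
grasp_force: 0.0
```

```bash
python3 -c "
from h import *
grab('wrist','w2')"
```

Request:
move_arm(
  motion=[
    [0,0,0,0.1,-0.35,0,1],
    [0,0,0,0.2,-0.7,0,1],
    [0,0,0,0.3,-1,0,1],
    [0,0,0,0.3,-1,0,1],
  ],
)

```text
clock: 2.4
tcp_pos: [0.4375, 0.0843, 0.2481]
orientation: [[0.97, 0.242, 0.0], [0.242, -0.97, 0.001], [0.001, -0.001, -1.0]]
force: [-0.1, 0.5, -0.7]
gripper_width: 0.0853
grasp_force: 0.0
```

```bash
python3 - <<'E'
from h import *
grab('wrist','w3');s=r.sense();print(s['clock'],np.round(s['tcp_pos'],4),s['joint_pos'])
a=cv2.imread('pics/w2.png');b=cv2.imread('pics/w3.png')
print(proj('w2',[[.52,.147,.08],[.446,-.14,.02],[.51,.265,.09]]),proj('w3',[[.52,.147,.08],[.446,-.14,.02],[.51,.265,.09]]))
cv2.imwrite('pics/c23.png',np.vstack([a[0:280],b[0:280]]))
E
```

```text
2.45 [0.4372 0.0827 0.248 ] [ 1.05380599e+01  9.08137865e-01  1.11185527e+02 -2.99679119e-02
  6.79141178e+01  8.65028509e+01]
[[170.1420393   51.74900633]
 [391.03395519 169.30683259]
 [ 51.72122025  31.9738525 ]] [[282.37634401  87.67510189]
 [471.04973039 194.37692239]
 [170.04808805  68.75425315]]
```

View pics/c23.png

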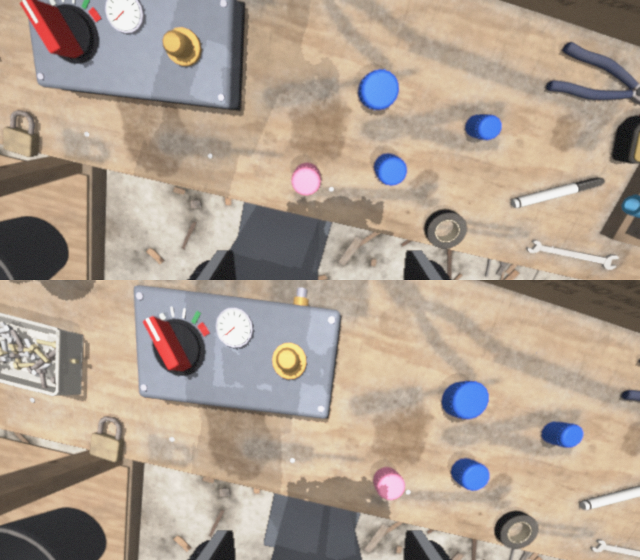

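Views w2 (top half) and w3 (bottom half): spigot at (181,46) and (289,80), dial at (58,35) and (172,65), cap_40 at (391,169) and (470,193). The four tester screws in w3 are at (140,16), (332,40), (144,109) and (322,129). I'll fit the known shapes to the silhouettes next.

```bash
cat > fit.py <<'E'
from h import *
from scipy.optimize import least_squares
th=np.linspace(0,2*np.pi,48,endpoint=False)
def ring(rr,z): return np.c_[rr*np.cos(th),rr*np.sin(th),np.full(48,z)]
CAP=[np.vstack([ring(.02,0),ring(.02,.04)])]
SPG=[np.vstack([ring(.02,-.008),ring(.02,0)]),np.vstack([ring(.013,0),ring(.013,.018),ring(.009,.024)])]
def mask(fn,lo,hi,g,rad=22):
    im=cv2.imread(f'pics/{fn}.png');m=cv2.inRange(cv2.cvtColor(im,cv2.COLOR_BGR2HSV),lo,hi)
    n,l,st,c=cv2.connectedComponentsWithStats(m);k=[i for i in range(1,n) if st[i][4]>30];i=min(k,key=lambda i:np.hypot(*(c[i]-g)))
    return (l==i).astype(np.uint8)
def model(fn,parts,p,S=4):
    M=np.zeros((400*S,640*S),np.uint8)
    for P in parts:
        q=proj(fn,P+p);cv2.fillConvexPoly(M,cv2.convexHull(((q+.5)*S*16).astype(np.float32).astype(np.int32)),1,shift=4)
    return M
def stats(m,S=1):
    q=cv2.moments(m,True);return np.array([(q['m10']/q['m00']+.5)/S-.5,(q['m01']/q['m00']+.5)/S-.5])
def fit(views,parts,lo,hi,p0,freez=True):
    obs=[]
    for fn in views:
        m=mask(fn,lo,hi,proj(fn,[p0])[0]);obs.append(stats(m));print(fn,'area',m.sum(),'model',model(fn,parts,np.array(p0)).sum()/16,obs[-1].round(1))
    f=lambda p:np.concatenate([stats(model(fn,parts,np.r_[p[:2],p[2] if freez else p0[2]]),4)-o for fn,o in zip(views,obs)])
    s=least_squares(f,p0,diff_step=.01,x_scale=.01);print(s.x.round(4),s.fun.round(2));return s.x
E
python3 - <<'E'
from fit import *
B=((105,120,40),(128,255,255));Y=((14,110,60),(34,255,255))
fit(['w1','w2','w3'],CAP,*B,[.446,-.14,.001]); fit(['w1','w2','w3'],CAP,*B,[.446,-.14,.0],False)
fit(['w2','w3'],SPG,*Y,[.52,.147,.063]); fit(['w2','w3'],SPG,*Y,[.52,.147,.063],False)
sc=[atz('w3',u,.055) for u in((140,16),(332,40),(144,109),(322,129))];print(np.round(sc,4),'centre',np.mean(sc,0).round(4))
for a,b in((0,1),(2,3)): v=sc[a]-sc[b];print('y-dir yaw',np.degrees(np.arctan2(v[1],v[0]))-90, np.linalg.norm(v))
for a,b in((0,2),(1,3)): v=sc[a]-sc[b];print('x-dir yaw',np.degrees(np.arctan2(v[1],v[0])),np.linalg.norm(v))
for n in ((41,75),(220,103)): print(atz('w2',n,.055).round(4))
E
```

```text
w1 area 714 model 822.375 [303.1 135.1]
w2 area 745 model 910.0625 [390. 169.]
w3 area 850 model 1041.1875 [470.1 194. ]
[ 0.4463 -0.1376 -0.0017] [-0.07  0.05  0.04 -0.01  0.03 -0.03]
w1 area 714 model 818.5625 [303.1 135.1]
w2 area 745 model 906.0 [390. 169.]
w3 area 850 model 1036.375 [470.1 194. ]
[ 0.4466 -0.1371  0.    ] [-0.43 -0.07  0.07  0.03  0.37  0.12]
w2 area 1059 model 1219.8125 [182.1  46.1]
w3 area 568 model 1015.8125 [289.2  84. ]
[0.5276 0.1419 0.0679] [-0.47  1.5   0.51 -1.54]
w2 area 1059 model 1219.8125 [182.1  46.1]
w3 area 568 model 1015.8125 [289.2  84. ]Traceback (most recent call last):
  File "<stdin>", line 4, in <module>
  File "fit.py", line 23, in fit
    s=least_squares(f,p0,diff_step=.01,x_scale=.01);print(s.x.round(4),s.fun.round(2));return s.x
    return func(*args, **kwargs)
    result = trf(vector_fun.fun, vector_fun.jac, x0, f0, J0, lb, ub, ftol, xtol,
                 gtol, max_nfev, x_scale, loss_function, tr_solver,
                 tr_options.copy(), verbose, callback=callback_wrapped)
    return trf_no_bounds(
        fun, jac, x0, f0, J0, f
[... 240 characters left out ...]
~~~~~~~~~~~~~~~^^^^^^^^^^^^^^^^^
    return np.atleast_1d(self.fun(x))
                         ~~~~~~~~^^^
    return self.f(x, *self.args, **self.kwargs)
           ~~~~~~^^^^^^^^^^^^^^^^^^^^^^^^^^^^^^
  File "fit.py", line 22, in <lambda>
    f=lambda p:np.concatenate([stats(model(fn,parts,np.r_[p[:2],p[2] if freez else p0[2]]),4)-o for fn,o in zip(views,obs)])
                               ~~~~~^^^^^^^^^^^^^^^^^^^^^^^^^^^^^^^^^^^^^^^^^^^^^^^^^^^^^^^^^
  File "fit.py", line 17, in stats
    q=cv2.moments(m,True);return np.array([(q['m10']/q['m00']+.5)/S-.5,(q['m01']/q['m00']+.5)/S-.5])
                                            ~~~~~~~~^~~~~~~~~
ZeroDivisionError: float division by zero
```

```bash
python3 - <<'E'
import fit as F
from fit import *
from scipy.optimize import minimize
def m2(fn,g):
    im=cv2.imread(f'pics/{fn}.png').astype(int);m=((im[:,:,2]-im[:,:,0])>35).astype(np.uint8)
    k=np.zeros_like(m);x,y=np.int32(g);k[max(0,y-32):y+32,x-32:x+32]=1;m*=k
    n,l,st,c=cv2.connectedComponentsWithStats(m);i=1+np.argmax(st[1:,4]);return cv2.morphologyEx((l==i).astype(np.uint8),cv2.MORPH_CLOSE,np.ones((3,3)))
gs={'w2':(181,46),'w3':(289,80)}
ms={f:m2(f,g) for f,g in gs.items()}
for f in ms: print(f,ms[f].sum(),stats(ms[f]),cv2.boundingRect(ms[f]))
up={f:cv2.resize(m*255,None,fx=4,fy=4,interpolation=cv2.INTER_LINEAR)/255. for f,m in ms.items()}
def cost(p,vs,z=None):
    p=np.array([p[0],p[1],p[2] if z is None else z]);return sum(np.abs(model(f,SPG,p)-up[f]).sum() for f in vs)/16
for vs in(['w2','w3'],['w2'],['w3']):
    s=minimize(cost,[.523,.145,.063],args=(vs,.063 if len(vs)==1 else None),method='Nelder-Mead',options=dict(initial_simplex=np.array([.523,.145,.063])+.006*np.vstack([np.zeros(3),np.eye(3)])))
    print(vs,s.x.round(4),s.fun)
sc=[atz('w3',u,.055) for u in((140,16),(332,40),(144,109),(322,129))];print(np.round(sc,4),'centre',np.mean(sc,0).round(4))
for a,b in((0,1),(2,3)): v=sc[a]-sc[b];print('y-dir yaw',np.degrees(np.arctan2(v[1],v[0]))-90, np.linalg.norm(v))
for a,b in((0,2),(1,3)): v=sc[a]-sc[b];print('x-dir yaw',np.degrees(np.arctan2(v[1],v[0])),np.linalg.norm(v))
E
```

```text
w2 1148 [181.8597561   45.91202091] (162, 27, 39, 39)
w3 1019 [288.85279686  80.54661433] (272, 62, 35, 38)
['w2', 'w3'] [0.5297 0.1441 0.0612] 137.73480392156864
['w2'] [0.5296 0.1438 0.0596] 100.75171568627451
['w3'] [0.5296 0.1439 0.0608] 42.20269607843137
[[0.5569 0.3208 0.055 ]
 [0.584  0.1063 0.055 ]
 [0.4567 0.3087 0.055 ]
 [0.4855 0.093  0.055 ]] centre [0.5208 0.2072 0.055 ]
y-dir yaw 7.2125910490113085 0.2162235257773
y-dir yaw 7.5902532800999865 0.21754150033801836
x-dir yaw 6.910375290230654 0.10085471667636044
x-dir yaw 7.662834601410773 0.09942248002419292
```

Tester centre is (0.521,0.207) with yaw 7.3°. The spigot fit (0.5296,0.144, z 0.061) agrees with the tester geometry (0.529,0.143). The dial axis is at about (0.5125,0.2717). The cap is at (0.4464,-0.1373). All heights and sizes agree with the text, so I'll go for the cap.

Request:
move_arm(
  motion=[
    [0,0,0,-0.06,0.35,0,0.6],
    [0,0,0,-0.13,0.7,0,0.6],
    [0,0,0,-0.19,0.9,0,0.6],
    [0,0,0,-0.19,0.9,0,0.6],
  ],
)

```text
clock: 2.85
tcp_pos: [0.4402, -0.0322, 0.248]
orientation: [[0.972, 0.236, -0.0], [0.236, -0.972, -0.002], [-0.001, 0.001, -1.0]]
force: [-0.2, -0.0, 0.4]
gripper_width: 0.0682
grasp_force: 0.0
```

Request:
move_arm(
  motion=[
    [0,0,0,-0.06,0.35,0.1,0.6],
    [0,0,0,-0.13,0.7,0.4,0.6],
    [0,0,0,-0.19,0.9,0.75,0.6],
    [0,0,0,-0.19,0.9,1,0.6],
    [0,0,0,-0.19,0.9,1,0.6],
    [0,0,0,-0.19,0.9,1,0.6],
  ],
)

```text
clock: 3.45
tcp_pos: [0.4443, -0.1383, 0.1284]
orientation: [[0.971, 0.24, -0.001], [0.24, -0.971, 0.0], [-0.001, -0.001, -1.0]]
force: [0.6, -0.2, -0.3]
gripper_width: 0.0686
grasp_force: 0.0
```

```bash
cat > go.py <<'E'
from h import *
import sys
def go(p,yaw=None):
    s=r.sense();R=np.array(s['orientation']);d=R.T@(np.array(p)-s['tcp_pos'])
    print('t',round(s['clock'],2),'tcp',np.round(s['tcp_pos'],4),'w',round(s['gripper_width'],4),'shift frac',(d/.12).round(3),'yaw x',np.degrees(np.arctan2(R[1,0],R[0,0])).round(2),'f',np.round(s['force'],2))
E
python3 - <<'E'
from fit import *; from go import go
grab('wrist','w4')
fit(['w4'],CAP,(105,120,40),(128,255,255),[.4464,-.1373,0],False)
go([.4464,-.1373,.010])
E
```

```text
w4 area 1429 model 1676.4375 [319.3 184.5]Traceback (most recent call last):
  File "<stdin>", line 3, in <module>
  File "fit.py", line 23, in fit
    s=least_squares(f,p0,diff_step=.01,x_scale=.01);print(s.x.round(4),s.fun.round(2));return s.x
    return func(*args, **kwargs)
    result = trf(vector_fun.fun, vector_fun.jac, x0, f0, J0, lb, ub, ftol, xtol,
                 gtol, max_nfev, x_scale, loss_function, tr_solver,
                 tr_options.copy(), verbose, callback=callback_wrapped)
    return trf_no_bounds(
        fun, jac, x0, f0, J0, ftol, xtol, gtol, max_nfev, x_scale,
        loss_function, tr_solver, tr_options, verbose, callback=callback)
    f_new = fun(x_new)
    self._update_fun()
    ~~~~~~~~~~~~~~~~^^
    self.f = self.fun_wrapped(xp_copy(self.x))
             ~~~~~~~~~~~~~~~~^^^^^^^^^^^^^^^^^
    return np.atleast_1d(self.fun(x))
                         ~~~~~~~~^^^
    return self.f(x, *self.args, **self.kwargs)
           ~~~~~~^^^^^^^^^^^^^^^^^^^^^^^^^^^^^^
  File "fit.py", line 22, in <lambda>
    f=lambda p:np.concatenate([stats(model(fn,parts,np.r_[p[:2],p[2] if freez else p0[2]]),4)-o for fn,o in zip(views,obs)])
                               ~~~~~^^^^^^^^^^^^^^^^^^^^^^^^^^^^^^^^^^^^^^^^^^^^^^^^^^^^^^^^^
  File "fit.py", line 17, in stats
    q=cv2.moments(m,True);return np.array([(q['m10']/q['m00']+.5)/S-.5,(q['m01']/q['m00']+.5)/S-.5])
                                            ~~~~~~~~^~~~~~~~~
ZeroDivisionError: float division by zero
```

```bash
python3 - <<'E'
from fit import *; from go import go
m=mask('w4',(105,120,40),(128,255,255),(319,184));o=stats(m)
s=least_squares(lambda p:stats(model('w4',CAP,np.r_[p,0]),4)-o,[.4464,-.1373],diff_step=.01,x_scale=.01);print(s.x,s.fun)
go([*s.x,.010]);go([.4464,-.1373,.010])
E
```

```text
[ 0.44677904 -0.13736574] [-0.00019174 -0.00058798]
t 3.5 tcp [ 0.4454 -0.1382  0.1294] w 0.0685 shift frac [ 0.012 -0.004  0.995] yaw x 13.93 f [ 0.85 -0.2   0.91]
t 3.5 tcp [ 0.4454 -0.1382  0.1294] w 0.0685 shift frac [ 0.009 -0.005  0.995] yaw x 13.93 f [ 0.85 -0.2   0.91]
```

Request:
move_arm(
  motion=[
    [0,0,0,0.01,0,0.3,0.6],
    [0,0,0,0.01,0,0.6,0.6],
    [0,0,0,0.01,0,0.85,0.6],
    [0,0,0,0.01,0,0.98,0.6],
    [0,0,0,0.01,0,0.98,0.6],
    [0,0,0,0.01,0,0.98,-0.4],
    [0,0,0,0.01,0,0.98,-0.4],
    [0,0,0,0.01,0,0.98,-0.4],
    [0,0,0,0.01,0,0.98,-0.4],
    [0,0,0,0.01,0,0.98,-0.4],
  ],
  force=40,
)

```text
clock: 4.5
tcp_pos: [0.4463, -0.1375, 0.011]
orientation: [[0.97, 0.241, 0.001], [0.241, -0.97, -0.0], [0.001, 0.0, -1.0]]
force: [-0.1, -0.6, 0.3]
gripper_width: 0.0255
grasp_force: 0.0
```

The fingers closed to 25.5 mm with no force, so I'll look.

```bash
python3 - <<'E'
from h import *
grab('wrist','w5');s=r.sense();print(s['gripper_width'],s['grasp_force'],s['tcp_pos'])
a=cv2.imread('pics/w4.png');b=grab('scene','scene5')[:,:,::-1]
cv2.imwrite('pics/c5.png',np.hstack([np.vstack([cv2.imread('pics/w5.png')[100:400,120:520]]),cv2.resize(b[150:240,300:400],(333,300))]))
E
```

```text
0.02563201382777241 0.0 [ 0.446129   -0.13749044  0.010835  ]
```

View pics/c5.png

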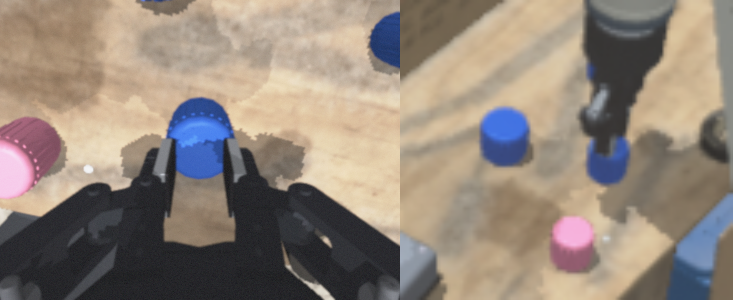

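```bash
python3 - <<'E'
from fit import *
s=r.sense();R=np.array(s['orientation']);t=np.array(s['tcp_pos'])
print('tcp px',proj('w5',[t,t-R[:,2]*.0187]), 'pads ±20 at grasp',proj('w5',[t-R[:,2]*.0187+k*.02*R[:,1] for k in(-1,1)]))
m=mask('w5',(105,120,40),(128,255,255),(320,240));o=stats(m);print(o,cv2.boundingRect(m),m.sum())
for z in(0,.02):
  print(z,cv2.boundingRect(model('w5',CAP,np.array([.4468,-.1374,z]),1)))
top=proj('w5',ring(.02,.04)+[.4468,-.1374,0]);print('top ring box',top.min(0),top.max(0))
b=mask('scene5',(105,120,40),(128,255,255),(362,195));print(stats(b),stats(mask('scene0',(105,120,40),(128,255,255),(362,195))))
E
```

```text
tcp px [[319.45925625 230.18149108]
 [319.51833428 243.29724098]] pads ±20 at grasp [[285.44021773 243.28771879]
 [353.59189045 243.27967868]]
[319.42956477 237.80221478] (287, 198, 67, 81) 3883
0 (284, 195, 74, 89)
0.02 (279, 205, 84, 101)
top ring box [283.52037357 217.02517084] [356.02914023 282.08270346]
[362.39795918 198.81632653] [362.06896552 196.75172414]
```

```bash
python3 - <<'E'
from h import *
a=cv2.imread('pics/w5.png')[180:330,250:390];b=cv2.imread('pics/scene5.png')[160:220,330:400]
cv2.imwrite('pics/c6.png',np.hstack([cv2.resize(a,None,fx=3.2,fy=3.2,interpolation=2),cv2.resize(b,(350,480),interpolation=2)[:480]])[:, :798])
E
```

```text
(no output)
```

View pics/c6.png

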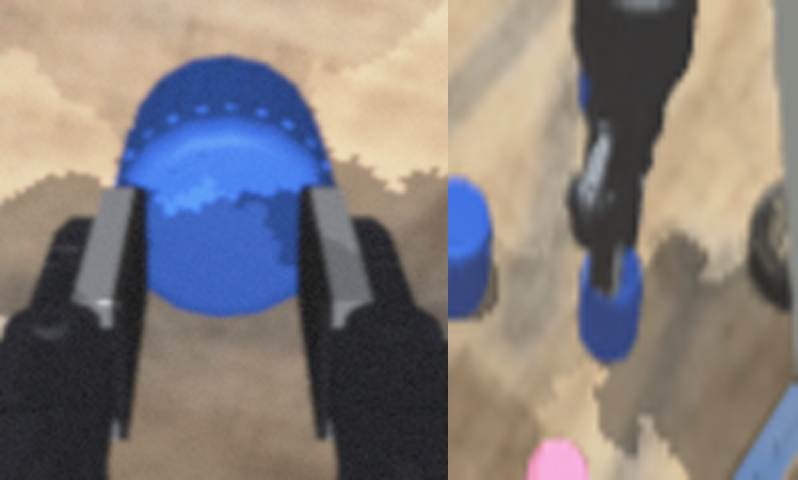

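```bash
python3 - <<'E'
from h import *
s=r.sense();R=np.array(s['orientation']);t=np.array(s['tcp_pos'])
for k in(0,.01,.02,.03,.04,.05): print(k,proj('w5',[t+R@np.array([.011,y,-k]) for y in(-.0128,.0128,-.02,.02)]).round(1).tolist(), proj('w5',[t+R@np.array([-.011,.0128,-k])]).round(1))
print(r.sense()['joint_efforts'])
E
```

```text
0 [[299.4, 214.3], [339.6, 214.3], [288.0, 214.3], [350.9, 214.3]] [[338.9 245.5]]
0.01 [[298.3, 220.3], [340.7, 220.3], [286.4, 220.3], [352.6, 220.3]] [[339.9 252.8]]
0.02 [[297.1, 226.9], [342.0, 226.9], [284.5, 226.9], [354.6, 226.9]] [[341. 261.]]
0.03 [[295.8, 234.4], [343.3, 234.4], [282.4, 234.4], [356.7, 234.3]] [[342.3 270.1]]
0.04 [[294.3, 242.8], [344.9, 242.8], [280.1, 242.8], [359.2, 242.7]] [[343.8 280.3]]
0.05 [[292.6, 252.3], [346.7, 252.3], [277.4, 252.3], [361.9, 252.3]] [[345.4 291.9]]
[ 1.64234854e-02 -4.93634713e+01 -1.96999991e+01  4.84442626e-04
 -5.31981550e-04  4.52641189e-05]
```

```bash
python3 - <<'E'
from h import *
t=np.array([.4462,-.1375,.011])
print(proj('scene5',[t+[0,0,k] for k in(0,.02,.035,.05)]).round(1).tolist())
t=np.array([.151,-.6065,.2]);R=np.array([[.97,.241,0],[.241,-.97,0],[0,0,-1]])
for k in(0,.02,.035,.05): print(k,proj('scene0',[t+R@np.array([0,y,-k]) for y in(-.05,.05)]).round(1).tolist())
im=cv2.imread('pics/scene0.png')
a=cv2.resize(im[70:140,510:590],None,fx=5,fy=5,interpolation=2);b=cv2.imread('pics/w4.png')[150:350,140:500];b=cv2.resize(b,(630,350))[:,120:510]
cv2.imwrite('pics/c7.png',np.hstack([a,b]))
E
```

```text
[[361.0, 198.4], [361.6, 194.4], [362.0, 191.4], [362.4, 188.3]]
0 [[523.7, 134.5], [529.6, 117.0]]
0.02 [[526.0, 129.6], [532.0, 112.1]]
0.035 [[527.8, 125.9], [533.8, 108.4]]
0.05 [[529.7, 122.1], [535.6, 104.6]]
```

View pics/c7.png

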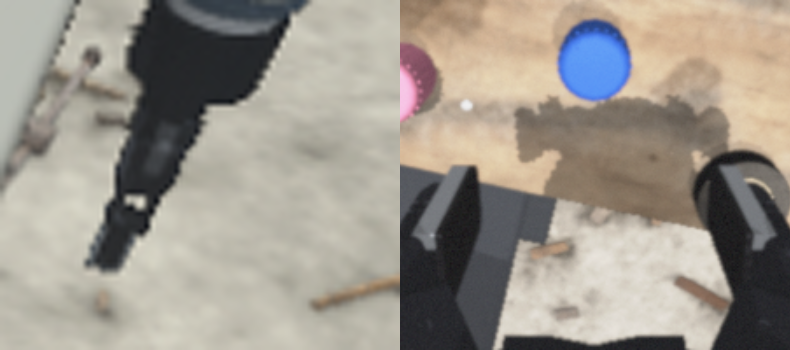

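The fingers closed just above the cap. Both cameras show the visible finger ends about 35 mm short of the reported TCP when nearly shut (about 43 mm at 68 mm opening). In scene0 the tip is at (529,123), which matches k≈0.048 when open. So I'll reopen and go about 37 mm lower, watching the force.

Request:
move_arm(
  motion=[
    [0,0,0,0,0,0,0.6],
    [0,0,0,0,0,0,0.6],
    [0,0,0,0,0,0,0.6],
    [0,0,0,0,0,0,0.6],
    [0,0,0,0,0,0.08,0.6],
    [0,0,0,0,0,0.15,0.6],
    [0,0,0,0,0,0.15,0.6],
  ],
)

```text
clock: 5.3
tcp_pos: [0.4448, -0.1371, -0.0089]
orientation: [[0.97, 0.241, -0.002], [0.241, -0.97, 0.001], [-0.002, -0.001, -1.0]]
force: [0.2, -0.3, 0.4]
gripper_width: 0.0682
grasp_force: 0.0
```

Request:
move_arm(
  motion=[
    [0,0,0,0,0,0.08,0.6],
    [0,0,0,0,0,0.15,0.6],
    [0,0,0,0,0,0.15,0.6],
  ],
)

```text
clock: 5.6
tcp_pos: [0.445, -0.1371, -0.0268]
orientation: [[0.97, 0.241, -0.002], [0.241, -0.97, 0.001], [-0.002, -0.001, -1.0]]
force: [-0.6, 0.1, 0.5]
gripper_width: 0.0684
grasp_force: 0.0
```

There is no contact 27 mm "below" the bench, which confirms the offset. Closing.

Request:
move_arm(
  motion=[
    [0,0,0,0,0,0,-0.4],
    [0,0,0,0,0,0,-0.4],
    [0,0,0,0,0,0,-0.4],
    [0,0,0,0,0,0,-0.4],
    [0,0,0,0,0,0,-0.4],
  ],
  force=40,
)

```text
clock: 6.1
tcp_pos: [0.4462, -0.1375, -0.0252]
orientation: [[0.97, 0.241, 0.001], [0.241, -0.97, -0.0], [0.001, 0.0, -1.0]]
force: [-0.9, 0.7, 4.9]
gripper_width: 0.0385
grasp_force: 40.6
```

Request:
move_arm(
  motion=[
    [0,0,0,0,0,-0.2,-0.4],
    [0,0,0,0,0,-0.5,-0.4],
    [0,0,0,0,0,-0.8,-0.4],
    [0,0,0,0,0,-1,-0.4],
    [0,0,0,0,0,-1,-0.4],
  ],
)

```text
clock: 6.6
tcp_pos: [0.4483, -0.1382, 0.0975]
orientation: [[0.97, 0.241, 0.006], [0.241, -0.97, -0.002], [0.005, 0.003, -1.0]]
force: [0.1, -0.7, -1.4]
gripper_width: 0.0389
grasp_force: 40.6
```

Request:
move_arm(
  motion=[
    [0,0,0,0.2,-0.3,0,-0.4],
    [0,0,0,0.4,-0.65,0,-0.4],
    [0,0,0,0.6,-1,0,-0.4],
    [0,0,0,0.6,-1,0,-0.4],
  ],
)

```text
clock: 7.0
tcp_pos: [0.4878, 0.0009, 0.0935]
orientation: [[0.969, 0.245, 0.0], [0.245, -0.969, 0.001], [0.001, -0.001, -1.0]]
force: [-0.5, -0.8, -0.9]
gripper_width: 0.0388
grasp_force: 40.7
```

Request:
move_arm(
  motion=[
    [0,0,0,0.2,-0.3,0,-0.4],
    [0,0,0,0.4,-0.65,0,-0.4],
    [0,0,0,0.6,-1,0,-0.4],
    [0,0,0,0.6,-1,0,-0.4],
    [0,0,0,0.6,-1,0,-0.4],
  ],
)

```text
clock: 7.5
tcp_pos: [0.527, 0.1307, 0.0931]
orientation: [[0.97, 0.244, -0.002], [0.244, -0.97, -0.001], [-0.002, 0.0, -1.0]]
force: [-0.1, -1.2, -1.6]
gripper_width: 0.0388
grasp_force: 40.8
```

```bash
python3 - <<'E'
from fit import *; from go import go
grab('wrist','w8');go([.5295,.1437,.095]);s=r.sense();t=np.array(s['tcp_pos']);R=np.array(s['orientation']);print(s['gripper_width'],s['grasp_force'])
# cap in hand: fit tool-frame position of cap from its visible mask? print mask info
m=mask('w8',(105,120,40),(128,255,255),(319,240));print(stats(m),cv2.boundingRect(m),m.sum())
for z in(.0245,.0255,.03): 
    M=model('w8',CAP,t+[0.0005,0,z],1);print(z,cv2.boundingRect(M),proj('w8',ring(.02,.04)+t+[.0005,0,z]).min(0))
cv2.imwrite('pics/c8.png',cv2.resize(cv2.imread('pics/w8.png')[60:360,120:520],(800,600),interpolation=2))
E
```

```text
t 7.55 tcp [0.5267 0.1298 0.0932] w 0.0388 shift frac [ 0.051 -0.107 -0.015] yaw x 14.02 f [-0.11 -0.16 -0.82]
0.03883973210082274 40.77675070613623
[319.04359823 270.87720751] (275, 218, 89, 104) 7248
0.0245 (277, 216, 93, 114) [276.38098249 250.28463223]
0.0255 (277, 216, 93, 115) [276.06291571 251.44920691]
0.03 (275, 219, 97, 120) [274.57133167 256.92574471]
```

View pics/c8.png

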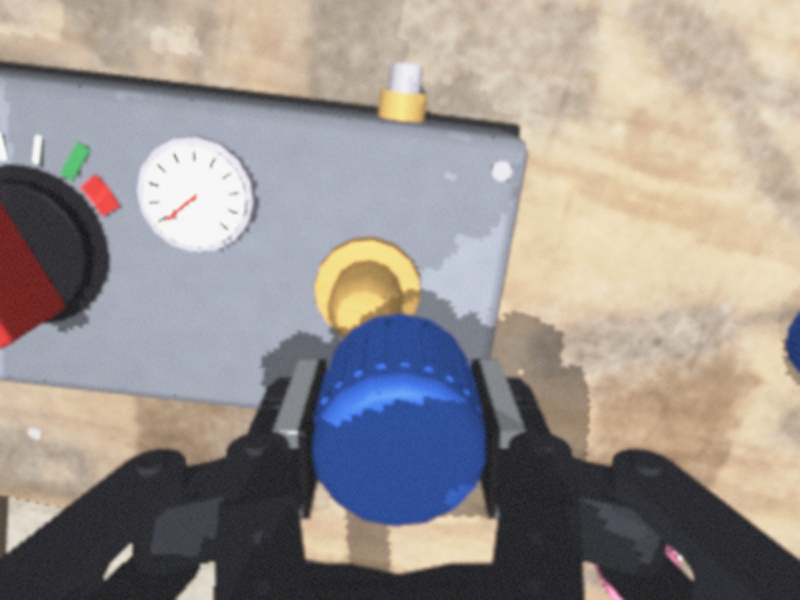

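The cap is held straight, and the spigot collar is in view at about (304,201) px. I'll measure cap against spigot in this one image.

```bash
python3 - <<'E'
from fit import *; from go import go
C=np.load('pics/w8.npz')['C'];d=r.get_image('wrist');T=C@np.linalg.inv(np.array(d['tool_from_camera']));t=T[:3,3];print('pose at image',t.round(4))
m=mask('w8',(105,120,40),(128,255,255),(319,240));o=stats(m)
s=least_squares(lambda p:stats(model('w8',CAP,np.r_[p,t[2]+.0255]),4)-o,t[:2],diff_step=.004,x_scale=.01);print('cap',s.x,(T[:3,:3].T@(np.r_[s.x,t[2]]-t)).round(4))
im=cv2.imread('pics/w8.png').astype(int);y=((im[:,:,2]-im[:,:,0])>35).astype(np.uint8);k=np.zeros_like(y);k[170:222,265:345]=1;y*=k
n,l,st,c=cv2.connectedComponentsWithStats(y);i=1+np.argmax(st[1:,4]);Y=(l==i);print(st[i])
up=cv2.resize(Y.astype(np.float32),None,fx=4,fy=4)>.5
from scipy.optimize import minimize
box=np.zeros((1600,2560),bool);box[4*170:4*212,4*262:4*346]=1
def cost(p): return ((model('w8',SPG,np.r_[p,.063]).astype(bool)^up)&box).sum()/16
q=minimize(cost,[.5295,.1437],method='Nelder-Mead',options=dict(initial_simplex=[[.5295,.1437],[.5335,.1437],[.5295,.1477]]));print('spigot',q.x,q.fun,cost([.5295,.1437]))
go([.5295,.1437,.093])
E
```

```text
pose at image [0.527  0.1307 0.0931]
cap [0.52923444 0.13175011] [ 0.0024 -0.0004 -0.    ]
[ 277  179   53   43 1820]
spigot [0.52860947 0.14383312] 27.625 72.125
t 7.6 tcp [0.5267 0.1292 0.0935] w 0.0385 shift frac [ 0.052 -0.111  0.004] yaw x 13.96 f [-0.04 -0.16 -0.36]
```

Request:
move_arm(
  motion=[
    [0,0,0,0.04,-0.11,0,-0.4],
    [0,0,0,0.04,-0.11,0,-0.4],
    [0,0,0,0.04,-0.11,0.1,-0.4],
    [0,0,0,0.04,-0.11,0.2,-0.4],
    [0,0,0,0.04,-0.11,0.28,-0.4],
    [0,0,0,0.04,-0.11,0.34,-0.4],
    [0,0,0,0.04,-0.11,0.34,-0.4],
  ],
)

```text
clock: 8.3
tcp_pos: [0.5282, 0.1438, 0.0522]
orientation: [[0.97, 0.241, -0.002], [0.241, -0.97, -0.001], [-0.002, 0.0, -1.0]]
force: [0.6, 0.1, -1.4]
gripper_width: 0.0386
grasp_force: 40.8
```

Request:
move_arm(
  motion=[
    [0,0,0,0,0,0.03,-0.4],
    [0,0,0,0,0,0.06,-0.4],
    [0,0,0,0,0,0.09,-0.4],
    [0,0,0,0,0,0.11,-0.4],
    [0,0,0,0,0,0.11,-0.4],
  ],
)

```text
clock: 8.8
tcp_pos: [0.529, 0.1442, 0.0402]
orientation: [[0.97, 0.241, -0.0], [0.241, -0.97, -0.0], [-0.0, 0.0, -1.0]]
force: [-0.6, -0.3, -1.3]
gripper_width: 0.0385
grasp_force: 40.8
```

Request:
move_arm(
  motion=[
    [0,0,0,0,0,0.02,-0.4],
    [0,0,0,0,0,0.03,-0.4],
    [0,0,0,0,0,0.035,-0.4],
    [0,0,0,0,0,0.035,-0.4],
  ],
)

```text
clock: 9.2
tcp_pos: [0.5296, 0.1443, 0.0378]
orientation: [[0.97, 0.241, 0.001], [0.241, -0.97, 0.0], [0.001, -0.0, -1.0]]
force: [-4.4, -1.2, 17.7]
gripper_width: 0.0386
grasp_force: 42.6
```

The collar is reached at the expected height, with 18 N. Releasing, then retreating up.

Request:
move_arm(
  motion=[
    [0,0,0,0,0,0,0.5],
    [0,0,0,0,0,0,0.5],
    [0,0,0,0,0,0,0.5],
    [0,0,0,0,0,0,0.5],
    [0,0,0,0,0,-0.3,0.5],
    [0,0,0,0,0,-0.6,0.5],
    [0,0,0,0,0,-0.9,0.5],
    [0,0,0,0,0,-1,0.5],
    [0,0,0,0,0,-1,0.5],
  ],
)

```text
clock: 10.1
tcp_pos: [0.5305, 0.1445, 0.1579]
orientation: [[0.97, 0.241, 0.003], [0.241, -0.97, 0.001], [0.004, -0.0, -1.0]]
force: [0.3, 0.1, -0.2]
gripper_width: 0.0639
grasp_force: 0.0
```

```bash
python3 - <<'E'
from fit import *; from go import go
grab('wrist','w9');go([.5125,.2717,.1]);print(r.sense()['joint_pos'])
m=mask('w9',(105,120,40),(128,255,255),proj('w9',[[.529,.1437,.08]])[0]);o=stats(m);print(cv2.boundingRect(m),m.sum())
for z in(.063,.070):
    M=model('w9',CAP,np.array([.5292,.1438,z]),1);print(z,cv2.boundingRect(M),stats(M),o)
im=cv2.imread('pics/w9.png')
hs=cv2.cvtColor(im,cv2.COLOR_BGR2HSV);red=(cv2.inRange(hs,(0,150,60),(6,255,255))|cv2.inRange(hs,(174,150,60),(180,255,255)))
red[:, 210:]=0
print('dial px',proj('w9',[[.5125,.2717,.097]]),cv2.minAreaRect(cv2.findNonZero(red)))
cv2.imwrite('pics/c9.png',cv2.resize(im[0:330,60:500],(800,600),interpolation=2))
E
```

```text
t 10.15 tcp [0.5293 0.1442 0.1562] w 0.0642 shift frac [ 0.12  -1.065  0.469] yaw x 13.97 f [-0.05 -0.44 -1.22]
[1.50843659e+01 1.61958284e+01 1.05493535e+02 6.51507002e-05
 5.82644627e+01 9.11169348e+01]
(296, 172, 47, 52) 1909
0.063 (296, 171, 50, 57) [320.41984733 199.69420745] [319.00209534 198.08224201]
0.07 (296, 173, 50, 59) [320.43058522 202.31567706] [319.00209534 198.08224201]
dial px [[166.8569869  185.58339012]] ((174.5990753173828, 178.2884521484375), (62.63676452636719, 32.03104782104492), 58.78159713745117)
```

View pics/c9.png

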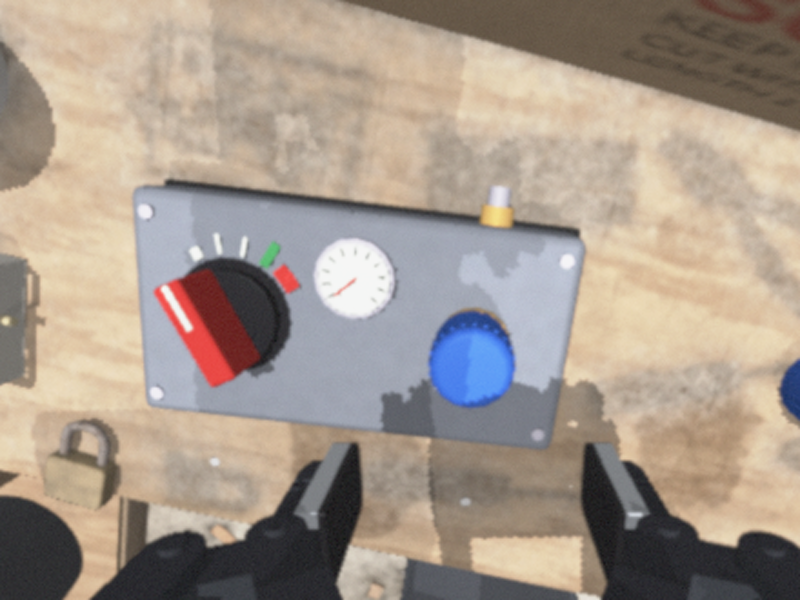

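The cap is fully down: its outline matches seat height 0.063 and no brass collar shows. The dial's top-face corners in the crop are about (155,290), (182,279), (238,374) and (213,386).

```bash
python3 - <<'E'
from h import *
cr=[(155,290),(182,279),(238,374),(213,386)]
P=[atz('w9',(60+x*.55,y*.55),.097) for x,y in cr];print(np.round(P,4),np.mean(P,0).round(4))
for a,b in((0,3),(1,2)): v=P[a]-P[b];print(np.degrees(np.arctan2(v[1],v[0])),np.linalg.norm(v))
print(np.linalg.norm(P[0]-P[1]))
# bright red top face by threshold in w9 and w3
for fn,box in(('w9',(130,130,215,225)),('w3',(130,20,210,110))):
    im=cv2.imread(f'pics/{fn}.png');h=cv2.cvtColor(im,cv2.COLOR_BGR2HSV);m=(cv2.inRange(h,(0,150,170),(6,255,255))|cv2.inRange(h,(174,150,170),(180,255,255))|cv2.inRange(h,(0,0,200),(180,60,255)))
    k=np.zeros_like(m);x0,y0,x1,y1=box;k[y0:y1,x0:x1]=m[y0:y1,x0:x1];k=cv2.morphologyEx(k,cv2.MORPH_CLOSE,np.ones((3,3)))
    n,l,st,c=cv2.connectedComponentsWithStats(k);i=1+np.argmax(st[1:,4]);R=cv2.minAreaRect(cv2.findNonZero((l==i).astype(np.uint8)));print(fn,st[i],R)
    Q=[atz(fn,u,.097) for u in cv2.boxPoints(R)];print(np.mean(Q,0).round(4),[np.linalg.norm(Q[j]-Q[j-1]).round(4) for j in range(4)],[np.degrees(np.arctan2(*(Q[j]-Q[j-1])[1::-1])).round(1) for j in range(4)])
E
```

```text
[[0.5304 0.291  0.097 ]
 [0.5383 0.2795 0.097 ]
 [0.4996 0.25   0.097 ]
 [0.4906 0.2609 0.097 ]] [0.5147 0.2704 0.097 ]
37.13852214377073 0.049915919735205795
37.30181361811227 0.048756393002749275
0.013960554904193605
w9 [ 138  130   51   82 1309] ((161.05047607421875, 169.84304809570312), (88.66654968261719, 34.15782165527344), 75.55596160888672)
[0.5233 0.2772 0.097 ] [np.float64(0.0732), np.float64(0.0283), np.float64(0.072), np.float64(0.031)] [np.float64(18.4), np.float64(-62.9), np.float64(-159.6), np.float64(118.7)]
w3 [144  37  34  52 672] ((160.03512573242188, 62.01081085205078), (56.406463623046875, 12.63296890258789), 62.10273361206055)
[0.5137 0.2721 0.097 ] [np.float64(0.0518), np.float64(0.0133), np.float64(0.0515), np.float64(0.0139)] [np.float64(36.7), np.float64(-52.9), np.float64(-142.7), np.float64(128.4)]
```

The dial axis is at about (0.5138,0.2713) and the bar is at 37.2°; two views agree and the size is 52×14.

Request:
move_arm(
  motion=[
    [0,0,-0.25,0.04,-0.35,0,0.2],
    [0,0,-0.5,0.08,-0.7,0,0.2],
    [0,0,-0.77,0.13,-1,0.1,0.2],
    [0,0,-0.77,0.13,-1,0.3,0.2],
    [0,0,-0.77,0.13,-1,0.3,0.2],
    [0,0,-0.77,0.13,-1,0.3,0.2],
  ],
  force=60,
)

```text
clock: 10.75
tcp_pos: [0.5141, 0.2635, 0.1186]
orientation: [[0.798, 0.602, -0.004], [0.602, -0.798, -0.002], [-0.004, -0.001, -1.0]]
force: [0.3, -0.1, 0.8]
gripper_width: 0.0512
grasp_force: 0.0
```

```bash
python3 - <<'E'
from go import *
import time
for _ in range(2): go([.5138,.2713,.042])
E
```

```text
t 10.75 tcp [0.5141 0.2635 0.1186] w 0.0512 shift frac [ 0.04  -0.053  0.638] yaw x 37.04 f [ 0.33 -0.13  0.84]
t 10.75 tcp [0.5141 0.2635 0.1186] w 0.0512 shift frac [ 0.04  -0.053  0.638] yaw x 37.04 f [ 0.33 -0.13  0.84]
```

Request:
move_arm(
  motion=[
    [0,0,0,0.04,-0.05,0,0.2],
    [0,0,0,0.04,-0.05,0.2,0.2],
    [0,0,0,0.04,-0.05,0.4,0.2],
    [0,0,0,0.04,-0.05,0.55,0.2],
    [0,0,0,0.04,-0.05,0.64,0.2],
    [0,0,0,0.04,-0.05,0.64,0.2],
  ],
)

```text
clock: 11.35
tcp_pos: [0.5153, 0.2717, 0.0428]
orientation: [[0.798, 0.602, -0.001], [0.602, -0.798, -0.001], [-0.001, -0.0, -1.0]]
force: [-0.4, 1.0, 0.2]
gripper_width: 0.0512
grasp_force: 0.0
```

Request:
move_arm(
  motion=[
    [0,0,0,0,0,0,-0.3],
    [0,0,0,0,0,0,-0.6],
    [0,0,0,0,0,0,-1],
    [0,0,0,0,0,0,-1],
    [0,0,0,0,0,0,-1],
    [0,0,0,0,0,0,-1],
  ],
)

```text
clock: 11.95
tcp_pos: [0.5155, 0.2738, 0.045]
orientation: [[0.798, 0.602, 0.001], [0.602, -0.798, 0.002], [0.002, -0.002, -1.0]]
force: [-5.4, 6.1, 6.4]
gripper_width: 0.0129
grasp_force: 59.6
```

Request:
move_arm(
  motion=[
    [0,0,0,0,-0.01,-0.01,-1],
    [0,0,0.15,0,-0.01,-0.01,-1],
    [0,0,0.3,0,-0.01,-0.01,-1],
    [0,0,0.5,0,-0.01,-0.01,-1],
    [0,0,0.7,0,-0.01,-0.01,-1],
    [0,0,0.9,0,-0.01,-0.01,-1],
    [0,0,1,0,-0.01,-0.01,-1],
    [0,0,1,0,-0.01,-0.01,-1],
  ],
)

```text
clock: 12.75
tcp_pos: [0.5158, 0.2726, 0.045]
orientation: [[0.992, 0.123, 0.002], [0.123, -0.992, -0.001], [0.002, 0.001, -1.0]]
force: [5.4, -4.0, -2.9]
gripper_width: 0.0128
grasp_force: 60.3
```

Request:
move_arm(
  motion=[
    [0,0,0.15,0,0,0,-1],
    [0,0,0.3,0,0,0,-1],
    [0,0,0.5,0,0,0,-1],
    [0,0,0.7,0,0,0,-1],
    [0,0,0.85,0,0,0,-1],
    [0,0,0.95,0,0,0,-1],
    [0,0,1,0,0,0,-1],
    [0,0,1,0,0,0,-1],
    [0,0,1,0,0,0,-1],
    [0,0,1,0,0,0,-1],
  ],
)

```text
clock: 13.75
tcp_pos: [0.5155, 0.2714, 0.045]
orientation: [[0.922, -0.387, 0.001], [-0.387, -0.922, -0.002], [0.002, 0.002, -1.0]]
force: [3.9, -9.1, -0.9]
gripper_width: 0.0127
grasp_force: 60.8
```

```bash
python3 - <<'E'
from go import *
grab('wrist','w10');go([.5138,.2713,.042])
im=cv2.imread('pics/w10.png')
cv2.imwrite('pics/c10.png',cv2.resize(im[100:400,140:540],(800,600),interpolation=2))
E
```

```text
t 13.8 tcp [0.5155 0.2714 0.045 ] w 0.0127 shift frac [-0.013  0.006  0.025] yaw x -22.77 f [ 4.99 -9.57 -1.  ]
```

View pics/c10.png

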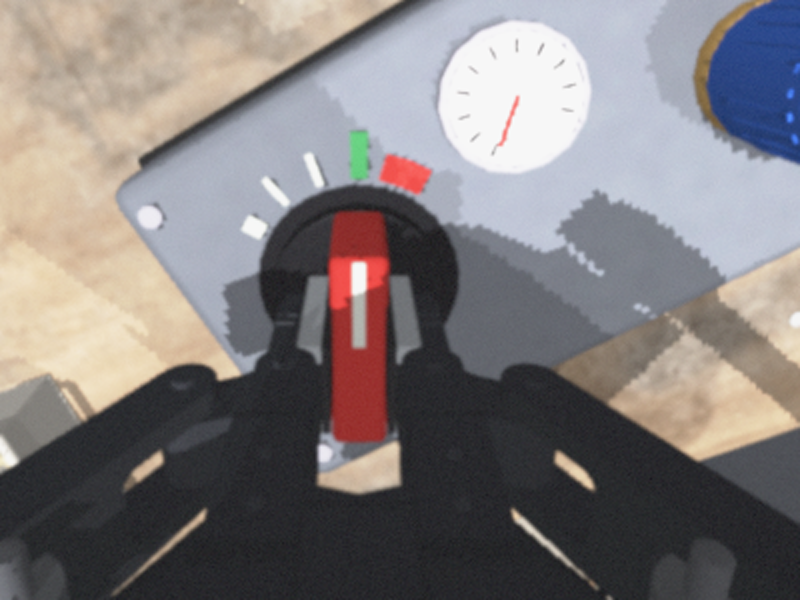

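The pointer (358,305) lines up with the green mark (359,155), the bar is firmly pinched at 60 N, and the cap at upper right sits on the brass collar. Handing in.

```bash
python3 -c "
from workcell import r
print(r.sign_off())"
```

```text
the job is handed in; nothing more can be done
None
```

The 40 mm cap is seated on the spigot collar and let go, the dial is held at the green third click with a 60 N grip, and the job was handed in at about 14 s; the hand-in did not report a verdict.

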